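Top up the spring stacker with its matching tin

TASK

The spring stacker on the garage bench holds one flat round tin of screws. Pick up the other tin of the same shape and size, set it squarely on top of that one while the platform is still up, then push the pile straight down until the platform reaches its bottom stop; leave both tins stacked there with the platform down.

Things in the scene. Friction and masses are not known exactly. Their poses are not given: they have to be found in the camera images.
- new_tin_center (a point): Centre (half-way up, on the axis) of the loose flat round tin to be added: plain aluminium, closed, 56 mm in diameter, 36 mm high, about 0.18 kg, standing upright on the bench (underside at height 0). z axis up along its axis. A narrower, taller round tin (42 mm by 58 mm) and a square tin (56 mm by 36 mm high) of the same metal stand near it, at least 30 mm clear of it, and are not wanted; which stands where varies.
- loaded_tin_center (a point): Centre (half-way up, on the axis) of the identical tin (56 mm in diameter, 36 mm high) that already stands loose on the stacker's platform. Its top face, where the other tin goes, is 18 mm above this point. z axis up.
- platform_top (a point): Centre of the upper face of the stacker's round steel platform, on which the first tin stands; it moves with the platform. The platform is a dish 92 mm in outer diameter with a rim 4 mm high and 3 mm thick, 105 mm above the bench when up and 69 mm when at its stop; below it a spring and stem stand on a grey base 130 mm by 110 mm, fixed to the bench. z axis up.
- platform (a joint): How far the platform has sunk, in m: 0 fully up (as at the start), 0.036 at the bottom stop. A spring pushes it up and a friction brake in its guide resists motion either way: two tins do not sink it by their weight, about 6 to 11 N more pushes it down, and it stays where it is left under two tins.

How it is judged:
By the outcome, as a careful person would: the job done as asked, in the order asked, and still so for the second after the job is handed in, with the robot touching nothing.
It also fails if it takes over 48 s, if anything falls off the work surface, if the arm or the gripper's body presses on something with over 40 N, if the wrist force passes 120 N, or if a joint passes its speed limit or range.

ROBOT

A 7-joint arm with a two-finger parallel gripper is mounted at the origin on the work surface. World frame = base frame: x ahead of the robot, y to its left, z up, the work surface at z = 0. Lengths are in mm, angles in rad, forces in N, time in s.
With the tool pointing down it reaches from about 400 to 875 mm from the base axis. Payload 4.4 kg.
Tool frame: the origin (TCP) lies at the very end of the fingers, on their centre line; the grasp point (between the pads) lies 19 mm behind it; y points along the fingers, z is the direction in which the jaws open and shut, and the axes are right-handed (so a half turn about y gives the same grasp; the last joint's range is limited). The gripper opens to 85 mm and grips with 20 to 120 N. Pads are 22 mm wide; open, the fingers measure 114 mm over their backs; the gripper's body (76 mm by 85 mm) begins 54 mm behind the grasp point. The pads swing forward as they close: fully open they stand 13 mm farther back than shut.
Start: joints at [-1.251, 0.628, 0.038, 1.517, -0.027, 0.996, -0.02], TCP at [244.573, 602.247, 231.313] pointing down, gripper open.
Joint ranges: [-3.06, 3.06], [-0.37, 2.12], [-1.25, 1.32], [0.18, 2.47], [-1.1, 4.24], [0.23, 1.98], [-2.94, 2.94]. Speed limits (rad/s): [2.57, 2.57, 3.14, 3.14, 3.14, 3.14, 3.14].

INTERFACE

Orientations are given as [roll, pitch, yaw] about the fixed x, y, z axes, in that order (R = Rz(yaw) Ry(pitch) Rx(roll)).
In Python, from cell import * gives the robot as it stands.
- The arm moves only by the tool apply_moves, never from a script. Its argument "targets" is a list of rows, each a list of 6 numbers: the shift along the tool's x, y, z in units of 40 mm (1.0 is 40 mm), then the turn, a rotation vector about the tool's x, y, z in units of 8 degrees (1.0 is 8 degrees). A call has 1 to 12 rows; each row shifts and turns the commanded pose from where the row before left it, along the tool's axes as they then stand; what a row does not reach is not made up. A row lasts 1/8 s, in which the tool goes at most 62.5 mm and 10.7 degrees, less where a joint would pass 70% of its speed; a pose out of reach is approached as far as the arm can. A call is refused whole if a number of a shift passes 1 or a number of a turn 1, either way. A call with a gripper value outside its range is refused whole. "jaw" is the gripper command: -1 is shut, 1 is fully open, values between are in proportion, set as the call begins (left out, the last holds). The fingers move at their own pace and stop on an object; the grip force is fixed at half the most. Time passes only in rows, so rows that do not move let the fingers close. It gives the time, the measured TCP pose, the force and the opening at its end, in the units of the state.
- read_state(): the state, without advancing time (a new reading comes with each control period).
- get_image(name): name is "scene" or "top" or "wrist"; returns the picture (480x640x3 uint8, red, green, blue); there is no depth.
- calibration(name): a dict with "fx", "fy", "cx", "cy" (pixels), "world_from_camera" (4x4, takes a point from camera to world coordinates). Camera axes: x right, y down, z forward; pixel columns grow to the right and rows downward; lengths in mm; the calibration is good to about 2 mm. The wrist camera is an equidistant fisheye: a pixel r from the principal point sees the ray r / f radians off the axis. A picture is of the moment at which its call begins: read the wrist's pose just before it. calibration takes no time and is no camera call; for the wrist camera it gives the pose at the moment of the call.
- finish_job(): hands the job in, once; it reports no verdict.
The state is a dict: "clock": time; "qpos": joint angles; "qd": joint speeds; "tau": joint torques, N m; "eef_pos": TCP position; "tool_rot": TCP orientation; "force": force on the tool from outside, world axes, zero at the start; "torque": the same for the moment, N m; "width": finger opening in mm.
Only numpy, scipy, OpenCV 4.12 (cv2) and the standard library are available. Lean on these libraries where they do the work, as an engineer would, in place of code of your own. Each camera call takes 0.05 s, during which the arm holds its last target. There are 200 camera calls.

## Working session

There is one attempt and no reset: what is moved stays moved. The work goes in short steps, Python scripts to look and compute and a tool call to move; the robot and the scene stay as the last step left them, time stands still between calls to the robot, and variables do not carry over. Pictures are saved under pics/ and viewed, about 8 in all and at most 12, crops included, and the job is handed in when it is done.

Besides the shell and the picture viewer there is one more tool, called as a command line: name --pt "numbers of a row" for each row, then --argument value for the rest. apply_moves: Moves the arm, as the interface text tells. Its arguments: {"type":"object","properties":{"targets":{"type":"array"},"jaw":{"type":"number"}},"required":["targets"]}

```bash
mkdir -p pics; ls
python3 - <<'E'
from cell import *
import cv2,numpy as np
s=read_state();print({k:np.round(v,3).tolist() for k,v in s.items()})
for n in("scene","top"):
    im=get_image(n);cv2.imwrite(f"pics/{n}0.png",im[:,:,::-1])
    c=calibration(n);print(n,c["fx"],c["cx"],c["cy"],np.round(c["world_from_camera"],3).tolist())
E
```

```text
pics
{'clock': 0.0, 'qpos': [-1.251, 0.629, 0.038, 1.518, -0.027, 0.996, -0.02], 'qd': [0.0, -0.0, -0.002, 0.001, 0.001, 0.001, -0.001], 'tau': [-0.001, -56.34, 1.225, -19.344, 0.011, 0.011, 0.0], 'eef_pos': [244.357, 601.661, 230.388], 'tool_rot': [-1.573, -0.0, -0.386], 'force': [0.363, 0.296, 0.067], 'torque': [0.043, -0.041, 0.026], 'width': 85.676}
scene 461.8944540949553 317.6645648152939 252.67821119710237 [[0.507, 0.487, -0.711, 1059.253], [0.862, -0.29, 0.416, -312.845], [-0.003, -0.824, -0.567, 555.155], [0.0, 0.0, 0.0, 1.0]]
top 442.6923284490259 317.6870482281045 239.4192485900912 [[0.159, -0.961, 0.225, 384.328], [-0.987, -0.155, 0.036, -7.868], [-0.0, -0.228, -0.974, 747.297], [0.0, 0.0, 0.0, 1.0]]
```

View pics/scene0.png

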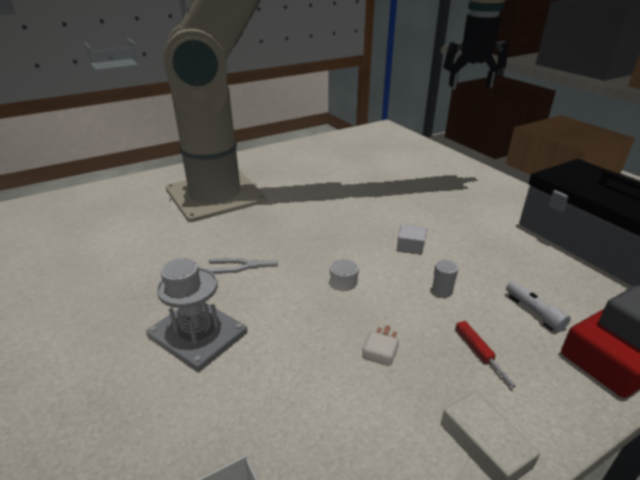

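View pics/top0.png

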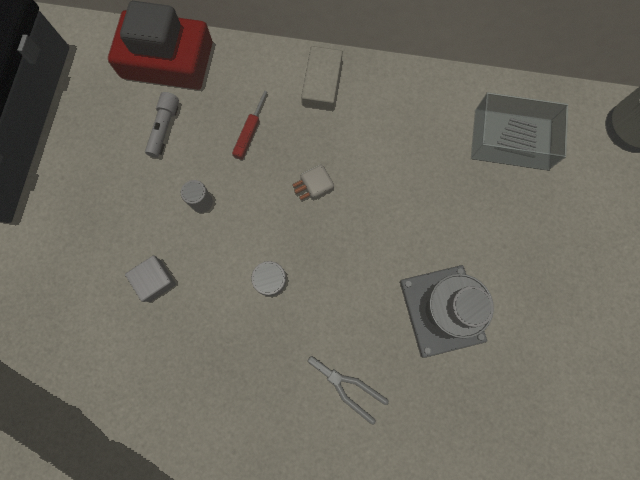

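The scene view shows the loose flat tin at (344,274), with the tall tin at (445,279) and the square one at (412,238). The stacker is at (190,300). In the top view the flat tin is at (269,279), the loaded tin at (473,307), the tall tin at (196,195) and the square one at (150,279).

```bash
cat > h.py <<'E'
from cell import *
import cv2,numpy as np
from scipy.spatial.transform import Rotation as R
def ray(c,u,v,fish=False):
    T=np.array(c["world_from_camera"]);x=(u-c["cx"])/c["fx"];y=(v-c["cy"])/c["fy"]
    d=np.array([x,y,1.])
    if fish:
        r=np.hypot(x,y);d=np.array([x/r*np.sin(r),y/r*np.sin(r),np.cos(r)]) if r>0 else d
    return T[:3,3],T[:3,:3]@d
def onz(c,u,v,z,fish=False):
    o,d=ray(c,u,v,fish);return o+d*(z-o[2])/d[2]
def tri(a,b):
    A=np.zeros((3,3));y=np.zeros(3)
    for o,d in(a,b):
        P=np.eye(3)-np.outer(d,d)/(d@d);A+=P;y+=P@o
    return np.linalg.solve(A,y)
def proj(c,p,fish=False):
    T=np.array(c["world_from_camera"]);q=T[:3,:3].T@(np.array(p)-T[:3,3])
    if fish:
        n=np.hypot(q[0],q[1]);th=np.arctan2(n,q[2]);q=np.array([q[0]/n*th,q[1]/n*th,1])
    return c["cx"]+c["fx"]*q[0]/q[2],c["cy"]+c["fy"]*q[1]/q[2]
def circ(c,p,r,fish=False):
    return np.array([proj(c,np.array(p)+[r*np.cos(a),r*np.sin(a),0],fish) for a in np.linspace(0,2*np.pi,40)])
E
python3 - <<'E'
from h import *
t=calibration("top");s=calibration("scene")
print("new",onz(t,269,277.5,36),onz(s,344,268,36),tri(ray(t,269,277.5),ray(s,344,268)))
print("load",onz(t,473,306.5,141),onz(s,180.5,268,141),tri(ray(t,473,306.5),ray(s,180.5,268)))
for n,c,ps in(("top",t,[(269,277),(465,307)]),("scene",s,[(344,274),(185,285)])):
    im=cv2.imread(f"pics/{n}0.png")
    row=[]
    for u,v in ps:
        k=5;w=40;a=cv2.resize(im[v-w:v+w,u-w:u+w],None,fx=k,fy=k,interpolation=cv2.INTER_CUBIC)
        row.append(cv2.normalize(a,None,0,255,cv2.NORM_MINMAX))
    cv2.imwrite(f"pics/z_{n}.png",np.hstack(row))
a=np.vstack([cv2.imread("pics/z_top.png"),cv2.imread("pics/z_scene.png")]);cv2.imwrite("pics/z.png",cv2.resize(a,(600,600)))
E
```

```text
new [473.53087148  86.36637127  36.        ] [477.57800108  85.19165874  36.        ] [474.09210494  87.11696759  32.97682038]
load [ 465.56748058 -208.40937714  141.        ] [ 468.93931733 -207.68292833  141.        ] [ 466.05461572 -208.03991705  139.41989857]
```

View pics/z.png

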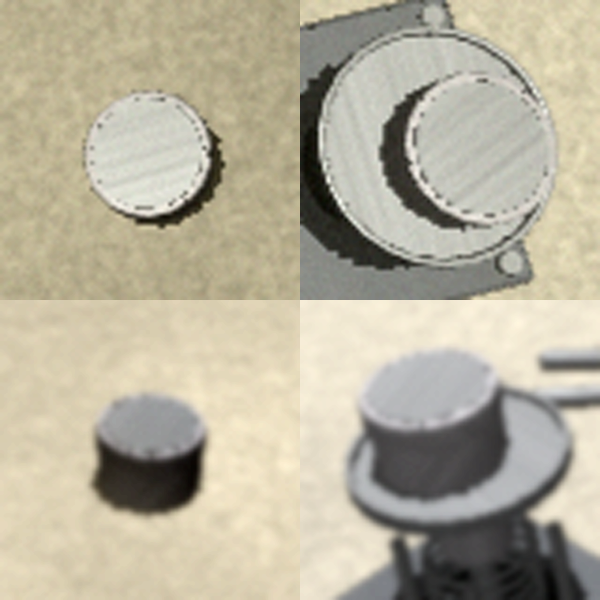

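apply_moves --pt "0.85 0.16 -0.815 0 0 0" --pt "0.85 0.16 -0.815 0 0 0" --pt "0.85 0.16 -0.815 0 0 0" --pt "0.85 0.16 -0.815 0 0 0" --pt "0.85 0.16 -0.815 0 0 0" --pt "0.85 0.16 -0.815 0 0 0" --pt "0.85 0.16 -0.815 0 0 0" --pt "0.85 0.16 -0.815 0 0 0" --pt "0.85 0.16 -0.815 0 0 0" --pt "0.85 0.16 -0.815 0 0 0" --pt "0.85 0.16 -0.815 0 0 0" --pt "0.85 0.16 -0.815 0 0 0" --jaw 1

```text
clock: 1.6
eef_pos: [475.8, 84.9, 154.1]
tool_rot: [-1.571, 0.0, -0.386]
force: [0.2, 0.1, 0.8]
width: 85.7
```

apply_moves --pt "0 0 0 0 0 0" --pt "0 0 0 0 0 0" --pt "0 0 0 0 0 0"

```text
clock: 1.98
eef_pos: [474.9, 87.8, 154.5]
tool_rot: [-1.57, 0.001, -0.383]
force: [0.6, -0.7, -0.5]
width: 85.7
```

Run:
```python
from h import *
s=read_state();c=calibration("wrist");im=get_image("wrist")
print(s["clock"],s["eef_pos"],s["tool_rot"],s["force"],np.round(c["world_from_camera"],2).tolist(),c["fx"],c["cx"],c["cy"])
im=im[:,:,::-1].copy();cv2.imwrite("pics/w1.png",im)
cv2.polylines(im,[circ(c,[475,86,36],28,True).round().astype(np.int32)],True,(0,255,0),1)
cv2.imwrite("pics/w1a.png",im)
t=calibration("top");sc=calibration("scene")
print("new",onz(t,268.7,278.1,36),"load",onz(t,473.3,306.2,141),tri(ray(t,473.3,306.2),ray(sc,179.7,268.5)),"dish",onz(t,461.5,306.5,109))
```

```text
1.975 [474.89890891  87.76997188 154.53879935] [-1.57027531e+00  5.13768636e-04 -3.83314300e-01] [ 0.60196351 -0.70135389 -0.5384402 ] [[0.37, 0.89, 0.27, 406.78], [0.93, -0.36, -0.11, 115.25], [-0.0, 0.29, -0.96, 297.7], [0.0, 0.0, 0.0, 1.0]] 371.64829954431775 318.74385844163146 234.34747185181538
new [472.49312909  86.66534156  36.        ] load [ 466.03670133 -208.77912615  141.        ] [ 466.44104127 -208.98558044  139.02208168] dish [ 467.23234542 -202.75914828  109.        ]
```

View pics/w1a.png

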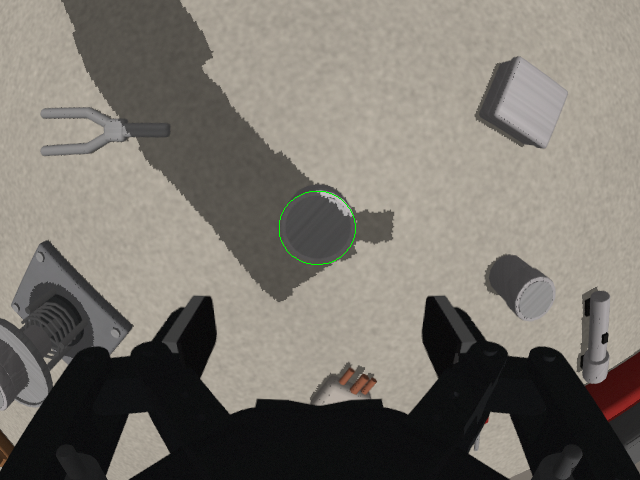

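The projected tin circle, about (318,228), coincides with the tin in the wrist view, so the estimate (474.5,86.5) is confirmed. The shape is flat and round, and both neighbours are far away. I'm descending now.

apply_moves --pt "0 0.6 -0.03 0 0 0" --pt "0 0.7 0 0 0 0" --pt "0 0.7 0 0 0 0" --pt "0 0.6 0 0 0 0" --pt "0 0.5 0 0 0 0" --pt "0 0.4 0 0 0 0" --pt "0 0.25 0 0 0 0" --pt "0 0 0 0 0 0" --pt "0 0 0 0 0 0" --pt "0 0 0 0 0 0"

```text
clock: 3.28
eef_pos: [476.2, 85.5, 6.0]
tool_rot: [-1.572, 0.001, -0.386]
force: [-0.1, -0.0, 0.3]
width: 85.6
```

apply_moves --pt "0 0 0 0 0 0" --pt "0 0 0 0 0 0" --pt "0 0 0 0 0 0" --pt "0 0 0 0 0 0" --pt "0 0 0 0 0 0" --pt "0 0 0 0 0 0" --pt "0 0 0 0 0 0" --pt "0 0 0 0 0 0" --jaw -1

```text
clock: 4.28
eef_pos: [476.2, 85.6, 6.2]
tool_rot: [-1.571, 0.001, -0.386]
force: [-0.6, 0.6, 6.0]
width: 54.5
```

apply_moves --pt "0 -0.3 0 0 0 0" --pt "0 -0.7 0 0 0 0" --pt "0 -1 0 0 0 0" --pt "0 -1 0 0 0 0" --pt "0 -1 0 0 0 0" --pt "0 -1 0 0 0 0" --pt "0 -0.6 0 0 0 0" --pt "0 0 0 0 0 0" --pt "0 0 0 0 0 0" --pt "0 0 0 0 0 0"

```text
clock: 5.52
eef_pos: [475.4, 85.2, 228.2]
tool_rot: [-1.574, 0.004, -0.386]
force: [-0.7, 0.3, -2.1]
width: 54.6
```

Run:
```python
from h import *
s=read_state();c=calibration("wrist");im=get_image("wrist")[:,:,::-1].copy()
p=s["eef_pos"];print(s["clock"],p,s["width"],s["force"],s["tool_rot"])
cv2.imwrite("pics/w2.png",im)
for z,col in((p[2]+30,(0,255,0)),(p[2]-6,(0,0,255))):
    cv2.polylines(im,[circ(c,[p[0],p[1],z],28,True).round().astype(np.int32)],True,col,1)
a=im;b=get_image("scene")[:,:,::-1]
cv2.imwrite("pics/w2a.png",a);cv2.imwrite("pics/s2.png",b)
```

```text
5.525 [475.38932654  85.1599486  228.21917976] 54.63811423686951 [-0.72407796  0.2765189  -2.09583375] [-1.57352489  0.0042913  -0.38570113]
```

View pics/w2a.png

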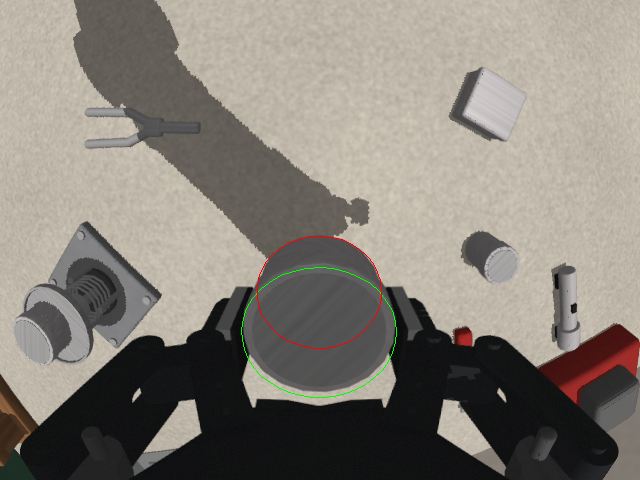

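apply_moves --pt "0.605 0 -0.86 0 0 0" --pt "0.605 0 -0.86 0 0 0" --pt "0.605 0 -0.86 0 0 0" --pt "0.605 0 -0.86 0 0 0" --pt "0.605 0 -0.86 0 0 0" --pt "0.605 0 -0.86 0 0 0" --pt "0.605 0 -0.86 0 0 0" --pt "0.605 0 -0.86 0 0 0" --pt "0 0 0 0 0 0" --pt "0 0 0 0 0 0" --pt "0 0 0 0 0 0" --pt "0 0 0 0 0 0"

```text
clock: 7.12
eef_pos: [552.3, -241.2, 229.5]
tool_rot: [-1.572, 0.002, -0.384]
force: [0.4, -0.8, -3.0]
width: 54.3
```

Run:
```python
from h import *
s=read_state();c=calibration("wrist");im=get_image("wrist")[:,:,::-1].copy()
p=s["eef_pos"];print(s["clock"],p,s["width"],s["force"],s["tool_rot"])
cv2.imwrite("pics/w3.png",im);np.save("w3.npy",np.array([c["world_from_camera"]]))
cv2.polylines(im,[circ(c,[466.2,-208.8,141],28,True).round().astype(np.int32)],True,(0,255,0),1)
cv2.polylines(im,[circ(c,[467.2,-202.8,109],46,True).round().astype(np.int32)],True,(255,0,0),1)
Rm=R.from_euler("xyz",s["tool_rot"]).as_matrix()
for z,col in((30,(0,255,0)),(-6,(0,0,255))):
    q=np.array(p)+Rm@[-1.8,0,0]+[0,0,z]
    cv2.polylines(im,[circ(c,q,28,True).round().astype(np.int32)],True,col,1)
cv2.imwrite("pics/w3a.png",cv2.resize(im[40:420,130:510],(600,600),interpolation=cv2.INTER_CUBIC))
```

```text
7.125 [ 552.32630822 -241.24738832  229.51827333] 54.33556463323887 [ 0.36263965 -0.76930769 -3.01808931] [-1.57158387  0.00206736 -0.38403202]
```

View pics/w3a.png

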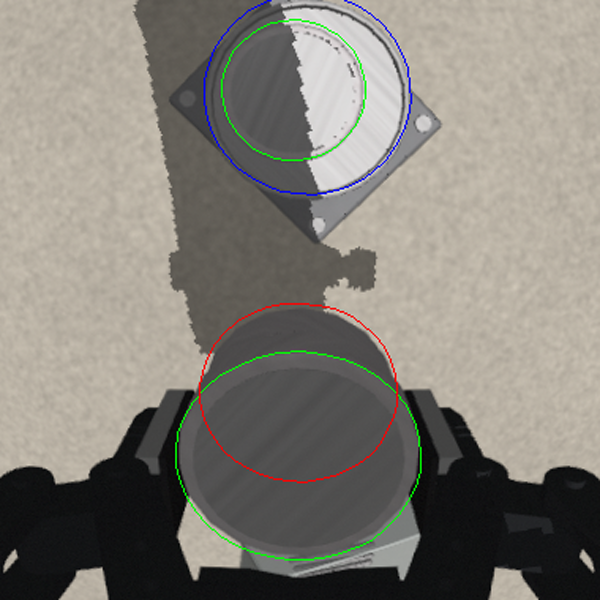

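The held tin matches its overlay: upright, centred about 2 mm toward −x of the tool. The loaded tin's overlay is within a few pixels. I'll zoom in on the loaded tin before placing.

Run:
```python
from h import *
im=cv2.imread("pics/w3.png")
L=cv2.cvtColor(im,cv2.COLOR_BGR2LAB);L[:,:,0]=cv2.createCLAHE(6,(8,8)).apply(L[:,:,0]);a=cv2.cvtColor(L,cv2.COLOR_LAB2BGR)
a=cv2.resize(a[30:180,240:410],None,fx=4,fy=4,interpolation=cv2.INTER_CUBIC)
for k in range(0,680,80):cv2.putText(a,str(240+k//4),(k,10),0,.35,(0,0,255),1);cv2.line(a,(k,12),(k,20),(0,0,255))
for k in range(0,600,80):cv2.putText(a,str(30+k//4),(0,k+4),0,.35,(0,0,255),1)
cv2.imwrite("pics/z3.png",a)
c=calibration("wrist")
print(circ(c,[466.2,-208.8,141],28,True)[:: 10],proj(c,[466.2,-208.8,141],True),proj(c,[467.2,-202.8,109],True))
for n,p,r in(("tin",[466.2,-208.8,141],28),("dish",[467.2,-202.8,109],46)):
    q=circ(c,p,r,True);print(n,q.min(0),q.max(0))
```

```text
[[332.75474226 137.64801432]
 [357.37486544  78.32031643]
 [295.21788511  56.92308066]
 [276.00685598 118.21537044]] (np.float64(315.727146239291), np.float64(96.06152400077318)) (np.float64(324.69514554809865), np.float64(97.86459061602048))
tin [270.23615222  52.11515717] [361.247081   140.78386759]
dish [259.15567963  34.91822657] [389.7930747 162.3754439]
```

View pics/z3.png

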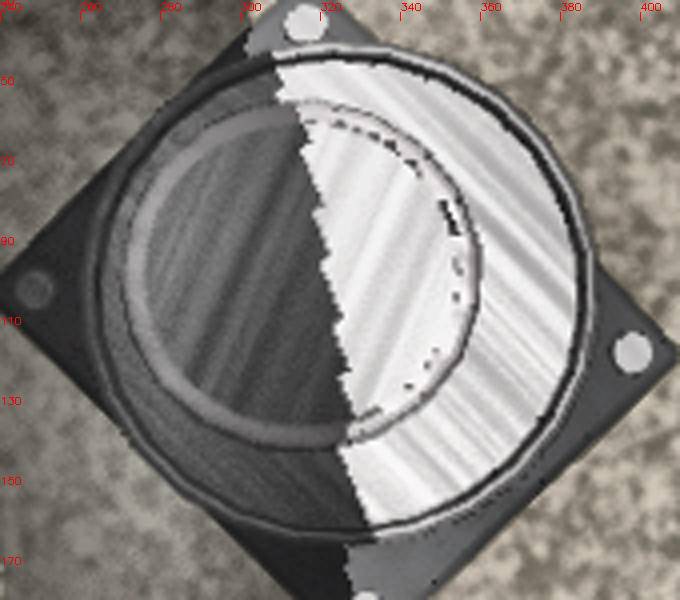

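Loaded tin spans x 271–360, y 55–142, about 2 px from the prediction, so its centre is ≈(467,-209). The held tin goes above it now.

apply_moves --pt "-0.5 0 -0.05 0 0 0" --pt "-0.6 0 0 0 0 0" --pt "-0.6 0 0 0 0 0" --pt "-0.54 0.2 0 0 0 0" --pt "0 0.6 0 0 0 0" --pt "0 0.6 0 0 0 0" --pt "0 0.4 0 0 0 0" --pt "0 0 0 0 0 0" --pt "0 0 0 0 0 0" --pt "0 0 0 0 0 0" --pt "0 0 0 0 0 0"

```text
clock: 8.55
eef_pos: [468.7, -210.7, 158.2]
tool_rot: [-1.572, 0.001, -0.386]
force: [0.2, -0.4, -2.8]
width: 54.2
```

Run:
```python
from h import *
s=read_state();p=s["eef_pos"];print(s["clock"],p,s["force"],s["tool_rot"])
out=[]
for n,(u,v) in(("scene",(185,270)),("top",(470,307))):
    im=get_image(n)[:,:,::-1].copy();cv2.imwrite(f"pics/p_{n}.png",im)
    w=50;a=cv2.resize(im[v-w:v+w,u-w:u+w],(400,400),interpolation=cv2.INTER_CUBIC);out.append(cv2.convertScaleAbs(a,alpha=1.5))
cv2.imwrite("pics/p.png",np.hstack(out))
```

```text
8.55 [ 468.67757246 -210.72035023  158.24134006] [ 0.18805996 -0.36495565 -2.76067208] [-1.57194707e+00  6.29020626e-04 -3.85727837e-01]
```

View pics/p.png

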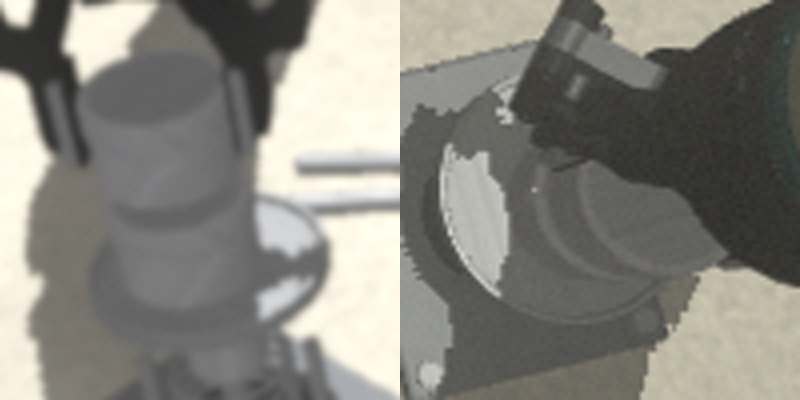

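The held tin hovers about 11 mm above the loaded one and is aligned with it in both views. I'll shift 1 mm and lower.

apply_moves --pt "-0.01 0.05 0.02 0 0 0" --pt "0 0.08 0 0 0 0" --pt "0 0.06 0 0 0 0" --pt "0 0.04 0 0 0 0" --pt "0 0 0 0 0 0" --pt "0 0 0 0 0 0" --pt "0 0 0 0 0 0"

```text
clock: 9.52
eef_pos: [468.3, -209.7, 148.5]
tool_rot: [-1.572, 0.002, -0.386]
force: [1.0, -0.1, -2.4]
width: 54.5
```

apply_moves --pt "0 0.03 0 0 0 0" --pt "0 0 0 0 0 0" --pt "0 0 0 0 0 0"

```text
clock: 9.9
eef_pos: [468.3, -209.7, 147.3]
tool_rot: [-1.572, 0.002, -0.386]
force: [-0.2, -1.2, -2.0]
width: 54.1
```

apply_moves --pt "0 0.02 0 0 0 0" --pt "0 0 0 0 0 0" --pt "0 0 0 0 0 0"

```text
clock: 10.28
eef_pos: [468.4, -209.7, 147.0]
tool_rot: [-1.572, 0.001, -0.386]
force: [-1.7, 1.4, 5.3]
width: 54.6
```

Contact felt (about 7 N). Releasing.

apply_moves --pt "0 0 0 0 0 0" --pt "0 0 0 0 0 0" --pt "0 0 0 0 0 0" --pt "0 0 0 0 0 0" --pt "0 0 0 0 0 0" --pt "0 0 0 0 0 0" --jaw 1

```text
clock: 11.02
eef_pos: [468.2, -209.7, 146.4]
tool_rot: [-1.572, 0.002, -0.386]
force: [0.1, -0.7, -0.3]
width: 85.2
```

apply_moves --pt "0 -0.2 0 0 0 0" --pt "0 -0.5 0 0 0 0" --pt "0 -0.7 0 0 0 0" --pt "0 -0.6 0 0 0 0" --pt "0 0 0 0 0 0" --pt "0 0 0 0 0 0"

```text
clock: 11.78
eef_pos: [468.0, -209.6, 226.2]
tool_rot: [-1.572, 0.002, -0.386]
force: [-0.4, -0.5, 0.2]
width: 85.2
```

Run:
```python
from h import *
s=read_state();p=s["eef_pos"];print(s["clock"],p,s["force"],s["width"])
out=[]
im=get_image("scene")[:,:,::-1].copy();cv2.imwrite("pics/q_s.png",im)
out.append(cv2.resize(im[215:335,125:245],(400,400),interpolation=cv2.INTER_CUBIC))
c=calibration("wrist");im=get_image("wrist")[:,:,::-1].copy();cv2.imwrite("pics/q_w.png",im)
u,v=map(int,proj(c,[467,-209,177],True));print(u,v);w=100
cv2.polylines(im,[circ(c,[467,-209,177],28,True).round().astype(np.int32)],True,(0,255,0),1)
cv2.polylines(im,[circ(c,[467,-209,141],28,True).round().astype(np.int32)],True,(0,0,255),1)
y0=min(v-w,480-2*w)
out.append(cv2.resize(im[y0:y0+2*w,u-w:u+w],(400,400),interpolation=cv2.INTER_CUBIC))
cv2.imwrite("pics/q.png",cv2.convertScaleAbs(np.hstack(out),alpha=1.4))
```

```text
11.775 [ 467.97216075 -209.59871063  226.2117559 ] [-0.42479172 -0.50192309  0.17273848] 85.15397821462537
319 260
```

View pics/q.png

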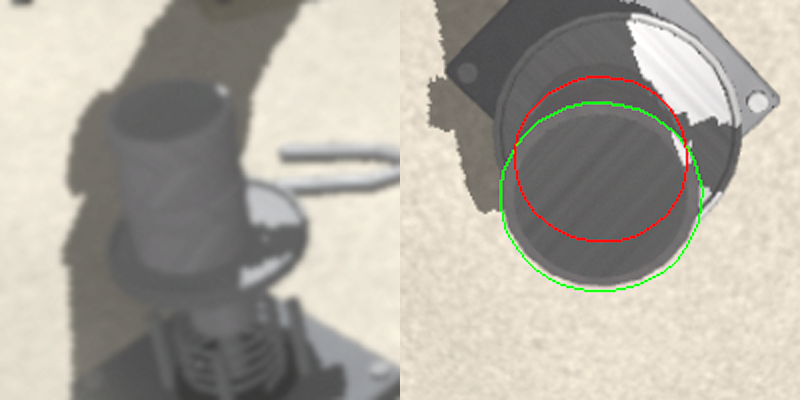

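The stack is straight in the scene view and sits on the predicted circle in the wrist view, with the platform still up. Next I shut the gripper and press down on the centre.

apply_moves --pt "-0.03 0 0 0 0 0" --pt "0 0 0 0 0 0" --pt "0 0 0 0 0 0" --pt "0 0 0 0 0 0" --pt "0 0 0 0 0 0" --pt "0 0 0 0 0 0" --pt "0 0 0 0 0 0" --pt "0 0.3 0 0 0 0" --pt "0 0.4 0 0 0 0" --pt "0 0.3 0 0 0 0" --pt "0 0 0 0 0 0" --pt "0 0 0 0 0 0" --jaw -1

```text
clock: 13.38
eef_pos: [467.4, -209.3, 186.6]
tool_rot: [-1.572, 0.002, -0.386]
force: [0.3, -0.3, 0.4]
width: -0.1
```

apply_moves --pt "0 0.08 0 0 0 0" --pt "0 0.07 0 0 0 0" --pt "0 0.05 0 0 0 0" --pt "0 0.05 0 0 0 0" --pt "0 0.05 0 0 0 0" --pt "0 0 0 0 0 0"

```text
clock: 14.12
eef_pos: [467.2, -209.2, 174.8]
tool_rot: [-1.572, 0.002, -0.386]
force: [-1.5, 0.6, 4.5]
width: -0.6
```

apply_moves --pt "0 0.06 0 0 0 0" --pt "0 0.07 0 0 0 0" --pt "0 0.07 0 0 0 0" --pt "0 0.07 0 0 0 0" --pt "0 0.07 0 0 0 0" --pt "0 0.07 0 0 0 0" --pt "0 0 0 0 0 0"

```text
clock: 15.0
eef_pos: [467.2, -209.3, 158.4]
tool_rot: [-1.572, 0.002, -0.386]
force: [-1.0, 0.3, 4.3]
width: 0.4
```

apply_moves --pt "0 0.07 0 0 0 0" --pt "0 0.07 0 0 0 0" --pt "0 0.07 0 0 0 0" --pt "0 0.07 0 0 0 0" --pt "0 0.07 0 0 0 0" --pt "0 0.05 0 0 0 0" --pt "0 0 0 0 0 0"

```text
clock: 15.88
eef_pos: [467.2, -209.3, 142.5]
tool_rot: [-1.572, 0.001, -0.386]
force: [-1.8, 0.7, 6.1]
width: 0.1
```

apply_moves --pt "0 0.03 0 0 0 0" --pt "0 0.02 0 0 0 0" --pt "0 0 0 0 0 0" --pt "0 0 0 0 0 0"

```text
clock: 16.38
eef_pos: [467.3, -209.3, 141.0]
tool_rot: [-1.572, 0.001, -0.386]
force: [-2.0, 0.8, 11.4]
width: -0.2
```

apply_moves --pt "0 0.02 0 0 0 0" --pt "0 0.01 0 0 0 0" --pt "0 0 0 0 0 0" --pt "0 0 0 0 0 0"

```text
clock: 16.88
eef_pos: [467.3, -209.3, 140.9]
tool_rot: [-1.572, 0.0, -0.386]
force: [-4.0, 2.0, 21.2]
width: -0.2
```

The stop is reached: the tip no longer sinks (140.9) while the force climbs to 21 N. I'm backing off straight up.

apply_moves --pt "0 -0.05 0 0 0 0" --pt "0 -0.05 0 0 0 0" --pt "0 -0.1 0 0 0 0" --pt "0 -0.4 0 0 0 0" --pt "0 -0.8 0 0 0 0" --pt "0 -0.8 0 0 0 0" --pt "0.8 -0.5 0 0 0 0" --pt "0.8 0 0 0 0 0" --pt "0.8 0 0 0 0 0" --pt "0.5 0 0 0 0 0" --pt "0 0 0 0 0 0" --pt "0 0 0 0 0 0"

```text
clock: 18.38
eef_pos: [573.9, -252.5, 246.2]
tool_rot: [-1.572, 0.003, -0.386]
force: [0.3, -0.2, -0.1]
width: -0.2
```

Run:
```python
from h import *
s=read_state();p=s["eef_pos"];print(s["clock"],p,s["force"])
out=[]
for n in("scene","wrist"):
    c=calibration(n);f=n=="wrist";im=get_image(n)[:,:,::-1].copy();cv2.imwrite(f"pics/r_{n}.png",im)
    for z,r,col in((141,28,(0,255,0)),(105,28,(0,0,255)),(73,46,(255,0,0))):
        q=[467,-209,z] if r==28 else [467.5,-203.5,z]
        cv2.polylines(im,[circ(c,q,r,f).round().astype(np.int32)],True,col,1)
    u,v=map(int,proj(c,[467,-209,100],f));w=100 if f else 60;v=max(v,w)
    out.append(cv2.resize(im[v-w:v+w,u-w:u+w],(400,400),interpolation=cv2.INTER_CUBIC))
cv2.imwrite("pics/r.png",cv2.convertScaleAbs(np.hstack(out),alpha=1.3))
```

```text
18.375 [ 573.85497709 -252.50052976  246.24656549] [ 0.3311618  -0.17054223 -0.09919432]
```

View pics/r.png

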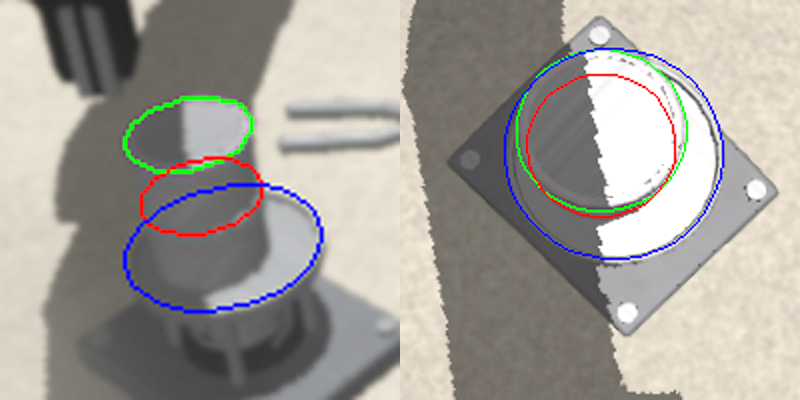

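The platform is down: the rim matches the circle drawn for the bottom stop, the pile top is at 141 mm and the tins are stacked straight, with the gripper clear. Handing in.

```bash
python3 -c "
from cell import *
print(finish_job())"
```

```text
the job is handed in; nothing more can be done
None
```

The job is handed in: both tins are stacked on the platform, the platform is at its bottom stop, and the arm touches nothing. It took about 18.5 s of the 48 s allowed.

- **Placing:** I picked up the loose flat round tin and set it on the loaded one with the platform still up. I felt contact at about 7 N, then released it.
- **Pushing:** I pressed the pile straight down with the shut fingertips. The tip stopped at 140.9 mm (141 mm expected at the stop) while the force climbed from 11 to 21 N.
- **Last pictures:** After I backed the gripper off, the dish rim and pile top lay close to where they should be with the platform at its stop, within a few pixels. The tins stood straight.

**Small disagreements:**
- The camera positions differed by 1–4 mm between views, so I used averages.
- The gripper read about 54.5 mm on the 56 mm tin.
- I did not measure the final offset between the two tins; by eye it is no more than about 1–2 mm.

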